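# Shut the filament dry box

### The arm

A 7-joint arm with a two-finger parallel gripper is mounted at the origin on the work surface. World frame = base frame: x ahead of the robot, y to its left, z up, the work surface at z = 0. Lengths are in m, angles in rad, forces in N, time in s.
With the tool pointing down it reaches from about 0.35 to 0.9 m from the base axis. Payload 7.2 kg.
Tool frame: the origin (TCP) lies on the centre line of the jaws, within the pads' length; the fingertips stand 11 mm ahead of it and the grasp point (between the pads) lies 8 mm behind it; z points along the fingers, y is the line along which they close (so a half turn about z gives the same grasp; the last joint's range is limited). The gripper opens to 88 mm and grips with 3 to 60 N. Pads are 20 mm wide; open, the fingers measure 115 mm over their backs; the gripper's body (75 mm by 178 mm) begins 61 mm behind the grasp point.
Start: joints at [1.247, 0.411, -0.013, 1.596, 0.006, 1.134, -0.082], TCP at [0.158, -0.605, 0.234] pointing down, gripper open.
Joint ranges: [-2.95, 2.95], [-0.29, 1.99], [-1.47, 1.44], [0.14, 2.54], [-1.03, 4.17], [0.13, 1.85], [-2.86, 2.86]. Speed limits (rad/s): [2.39, 2.39, 3.01, 3.01, 3.14, 3.14, 3.14].

### API

Orientations are given as a rotation vector (axis times angle).
In Python, from rig import ctrl gives the robot as it stands.
- The arm moves only by the shell command python3 -m handwheel 'ROWS' [FORCE]. ROWS is JSON, one flat list of numbers, 5 for each row, row after row: the shift along the tool's x, y, z normalised to -1 to 1, where 1 is 0.12 m, then the turn about the tool's z normalised to -1 to 1, where 1 is 90 degrees, then the opening, from -1 (shut) to 1 (fully open). In form: [x, y, z, yaw, claw, x, y, z, yaw, claw, ...]. A call has 1 to 8 rows; each row shifts and turns the commanded pose from where the row before left it, along the tool's axes as they then stand; what a row does not reach is not made up. A row lasts 1/12 s, in which the tool goes at most 41.7 mm and 7.16 degrees, less where a joint would pass 70% of its speed; a pose out of reach is approached as far as the arm can. A call with a number of a shift or a turn outside -1 to 1 is refused whole. A call with a gripper value outside its range is refused whole. The fingers move at their own pace and stop on an object; FORCE is the grip in N (left out, the last holds). Time passes only in rows, so rows that do not move let the fingers close. It gives the time, the measured TCP pose, the force, the opening and the grip force at its end, in the units of the state.
- ctrl.observe(): the state, without advancing time (a new reading comes with each control period).
- ctrl.camera(name): name is "side" or "top" or "wrist"; returns (picture, depth): 400x640x3 uint8, red, green, blue; 400x640 float32, m along the optical axis (not along the pixel's ray), 0 where there is no reading.
- ctrl.camera_info(name): a dict with "mtx" (3x3 intrinsics, pixels), "R" (3x3) and "t" (3): a world point X has camera coordinates R X + t. Camera axes: x right, y down, z forward; pixel columns grow to the right and rows downward; lengths in m; the calibration is good to about 2 mm. A picture is of the moment at which its call begins: read the wrist's pose just before it. camera_info takes no time and is no camera call; for the wrist camera it gives the pose at the moment of the call.
- ctrl.close_job(): hands the job in; it is judged then, once.
The state is a dict: "time_s": time; "joint_positions": joint angles; "qvel": joint speeds; "joint_efforts": joint torques, N m; "tool_pos": TCP position; "ee_rot": TCP orientation; "wrist_force": force on the tool from outside, world axes, zero at the start; "ft_torque": the same for the moment, N m; "gripper_width": opening from 0.0 (shut) to 1.0 (fully open); "grasp_force": force on a finger pad.
Only numpy, scipy, OpenCV 4.12 (cv2) and the standard library are available. Lean on these libraries where they do the work, as an engineer would, in place of code of your own. Each camera call takes 0.05 s, during which the arm holds its last target. There are 200 camera calls.

### The job

Close up the filament dry box: push its open lid over from outside and swing it right down until it is fully shut, without slamming it, and only then push the latch flap on the lid's edge down until it lies flat against the side of the box. Work by pushing only, never gripping or lifting anything: keep the fingers off the rubber seal inside the lid, leave the box standing where it is with the spool in it, do not disturb the things around it, and finish clear of everything.

Things in the scene. Friction and masses are not known exactly. Their poses are not given: they have to be found in the camera images.
- box: Dry box: square translucent plastic tub, outside 224 x 224 mm, 84 mm high, walls 3 mm, loose on the bench (0.6 kg, 1.3 to 1.8 kg with lid and spool). Origin: centre of its underside; z up. The lid is hinged along its +y edge, the latch closes on its -y side; x runs along the hinge line.
- lid (a joint): Lid angle, rad: 0 = fully shut on the tub, 1.57 = upright, 2.0 = leaning back against its stop, on the box's +y side. Its hinge line runs along the box's x at y = +116 mm, z = 84 mm in the box frame; the lid's underside lies in the plane of the hinge line. The hinge is stiff (0.26 N m): the lid stays wherever it is left and must be pushed all the way down.
- lid_edge (a point): Middle of the lid's free edge, on its outer face, 230 mm from the hinge line. The lid is a white plate 230 mm square (x from -115 to +115 mm in the box frame), 6 mm thick, 0.16 kg. The latch flap sits just beyond this edge.
- latch (a joint): Angle of the latch flap relative to the lid, rad: 0 = sticking straight out in the lid's plane, 1.57 = folded down at right angles, which with the lid shut is flat against the box's -y side. The stiff hinge (0.04 N m) stays where it is left.
- latch_tip (a point): Middle of the free end of the latch flap, a white plate 60 mm wide (along the box's x, centred), 4 mm thick, reaching 31 mm from its own hinge line, which is parallel to the lid's, 235 mm from it and 2 mm above the lid's underside: with the lid shut, at y = -119 mm, z = 86 mm in the box frame.
- seal: Black rubber seal: a square ring 212 mm outside, 5 mm wide, standing 3 mm proud of the lid's underside (the face that is inside when shut). Origin on the middle of the lid's hinge line. Not to be touched.
- spool: Filament spool lying flat in the tub, 200 mm across, 66 mm high, loose; origin: centre of its underside. Stays where it is.
- bottle: White solvent bottle, 62 mm across, 187 mm tall, standing loose near the box; origin: centre of its underside. Leave alone.
- canister: Amber jar of drying beads with a white cap, 52 mm across, 60 mm tall, standing loose near the box; origin: centre of its underside. Leave alone.
- bracket: Grey printed angle bracket, 70 x 40 x 56 mm, standing loose near the box; origin: centre of its underside. Leave alone.
There are look-alikes about, which are no part of the job. Leave any pink or red look-alike of the spool alone.

How it is judged:
On the way, in this order (a step that is already met when the one before it is completed fails the run):
1. the lid is fully shut (within 0.04 rad) while the latch is still open (less than 1.0 rad) (value of joint lid below 0.04 rad and value of joint latch below 1 rad), for 0.2 s.
2. the latch is pushed down flat against the box (over 1.4 rad) with the lid shut (value of joint lid below 0.04 rad and value of joint latch above 1.4 rad), for 0.2 s.
At the end, for the whole second after the job is handed in: The lid is shut to within 0.04 rad, the latch is folded to over 1.4 rad, the box stands level and at rest within 40 mm of where it was with the spool flat inside, and the bottle, canister and bracket are within 30 mm of where they were (all of step 2 and distance of box from where it was at the start of the episode below 0.04 m and angle between box's own z axis and vertical below 0.05 rad and linear speed of box below 0.02 m/s and horizontal distance between spool and box below 0.03 m and z of spool in the frame of box below 0.015 m and distance of each of bottle, canister, bracket from where it was at the start of the episode below 0.03 m); the robot touches nothing.
It fails at once if the box is lifted or tipped (15 mm or 0.15 rad), or the spool is lifted in it by 27 mm (height (world z) of box above 0.015 m or angle between box's own z axis and vertical above 0.15 rad or z of spool in the frame of box above 0.03 m).
It fails at once if the box is shoved more than 40 mm away (distance of box from where it was at the start of the episode above 0.04 m).
It fails at once if the lid is slammed (falls or is driven faster than 3 rad/s) (velocity of joint lid below -3 rad/s).
It fails at once if the fingers touch the rubber seal inside the lid (contact force between the fingers and seal above 0.5 N).
It fails at once if a bystander is moved more than 30 mm, lifted or knocked over (distance of any of bottle, canister, bracket from where it was at the start of the episode above 0.03 m).
It also fails if it takes over 54 s, if anything falls off the work surface, if the arm or the gripper's body presses on something with over 40 N, if the wrist force passes 120 N, or if a joint passes its speed limit or range.

## Working session

There is one attempt and no reset: what is moved stays moved. The work goes in short steps, Python scripts to look and compute and a shell command to move; the robot and the scene stay as the last step left them, time stands still between calls to the robot, and variables do not carry over. Pictures are saved under pics/ and viewed, at most 10 in all, crops included, and the job is handed in when it is done.

```bash
mkdir -p pics; ls; python3 - <<'E'
from rig import ctrl
import cv2,numpy as np
s=ctrl.observe();print(s)
for n in ["side","top"]:
    p,d=ctrl.camera(n);cv2.imwrite(f"pics/{n}0.png",p[:,:,::-1]);np.savez(f"{n}0.npz",p=p,d=d,**ctrl.camera_info(n))
    i=ctrl.camera_info(n);print(n,i["mtx"].round(1).tolist(),(-i["R"].T@i["t"]).round(3),i["R"].round(2).tolist())
E
```

```text
pics
{'time_s': 0.0, 'joint_positions': array([ 1.24678473,  0.41189182, -0.01266526,  1.59703814,  0.0056008 ,
        1.13430694, -0.08220926]), 'qvel': array([ 8.00911268e-04,  7.14427850e-05, -1.21286214e-03, -4.07122766e-04,
        2.19688284e-04,  2.23914880e-03, -7.87443806e-04]), 'joint_efforts': array([ 4.04445709e-04, -5.87959528e+01,  6.42056633e-01, -2.91075754e+01,
       -5.37119515e-02,  1.84023933e-02,  1.91636295e-04]), 'tool_pos': array([ 0.15795325, -0.60420516,  0.23281677]), 'ee_rot': array([-3.11437475e+00, -4.00490178e-01,  5.29117785e-04]), 'wrist_force': array([-0.27089309, -0.35239937,  1.13714388]), 'ft_torque': array([ 0.03450822,  0.00895716, -0.03445278]), 'grasp_force': 0.0, 'gripper_width': 1.002060617275233}
side [[411.3, 0.0, 328.5], [0.0, 411.3, 194.4], [0.0, 0.0, 1.0]] [0.052 0.71  0.954] [[-0.83, -0.56, -0.01], [-0.39, 0.6, -0.69], [0.39, -0.57, -0.72]]
top [[368.8, 0.0, 318.0], [0.0, 368.8, 197.9], [0.0, 0.0, 1.0]] [0.419 0.033 0.947] [[-0.02, -1.0, 0.01], [-0.99, 0.02, -0.14], [0.14, -0.02, -0.99]]
```

View pics/side0.png

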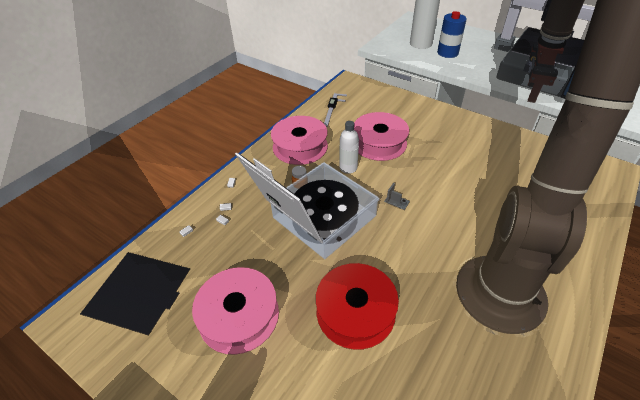

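View pics/top0.png

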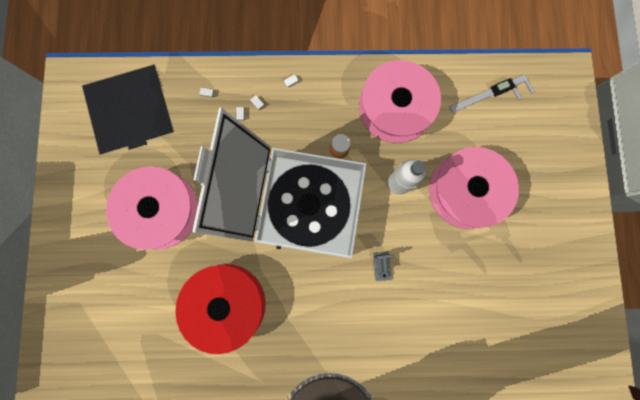

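The box holding the black spool sits at top-view pixels (257–365, 150–257). Its lid is at (195–270, 110–240), leaning toward image left (+y), with the latch flap at (203,165). The bottle is at (408,178), the canister at (340,146) and the bracket at (383,266). The pink and red spools and the black plate at (128,108) are look-alikes, so I'll leave them alone.

```bash
cat > h.py <<'E'
import numpy as np
def ld(n):
    return np.load(n+".npz")
def ray(f,u,v,z):
    K=f["mtx"];R=f["R"];c=-R.T@f["t"];d=R.T@np.linalg.inv(K)@[u,v,1];return c+d*(z-c[2])/d[2]
def pts(f):
    K=f["mtx"];v,u=np.mgrid[:400,:640];d=f["d"];P=np.stack([(u-K[0,2])/K[0,0]*d,(v-K[1,2])/K[1,1]*d,d],-1)
    return (P-f["t"])@f["R"]
E
python3 - <<'E'
from h import *; import cv2
t=ld("top0");P=pts(t);p=t["p"]
for u,v in [(365,163),(353,257),(272,150),(257,241)]: print("rim",ray(t,u,v,.084).round(3),P[v,u].round(3))
for n,(u,v) in dict(lidin=(235,180),lid2=(250,160),lid3=(220,215),corn=(222,111),corn2=(198,234),flap=(202,170),flaptip=(197,178),bottle=(418,166),can=(342,140),brk=(383,266),spoolc=(290,200),hole=(308,205),pinkL=(130,190),red=(200,330)).items(): print(n,P[v,u].round(3))
# lid plane
m=np.zeros((400,640),np.uint8);cv2.fillPoly(m,[np.array([[225,135],[258,155],[245,225],[212,220]])],1)
Q=P[(m>0)&(t["d"]>0)];c=Q.mean(0);n=np.linalg.svd(Q-c,full_matrices=False)[2][2];print("plane",c.round(3),n.round(3),np.abs((Q-c)@n).mean())
def blob(lab,x0,x1,y0,y1,zmin):
    s=P[y0:y1,x0:x1].reshape(-1,3);s=s[s[:,2]>zmin];print(lab,len(s),s.min(0).round(3),s.max(0).round(3),s.mean(0).round(3))
blob("bottle",375,428,150,200,.1);blob("can",325,355,128,160,.04);blob("brk",365,400,245,285,.02)
s=ld("side0");S=pts(s)
for u,v in [(237,155),(322,240),(262,168),(250,163),(272,210),(320,255),(377,203)]:print((u,v),S[v,u].round(3))
E
python3 - <<'E'
import cv2
a=cv2.imread('pics/top0.png')[95:275,180:440]; b=cv2.imread('pics/side0.png')[120:265,220:420]
cv2.imwrite('pics/crop0.png',cv2.resize(a,None,fx=3,fy=3)); cv2.imwrite('pics/crop1.png',cv2.resize(b,None,fx=4,fy=4))
E
```

```text
rim [ 0.624 -0.095  0.084] [ 0.625 -0.096  0.079]
rim [ 0.402 -0.059  0.084] [ 0.4   -0.068 -0.   ]
rim [0.659 0.127 0.084] [0.66  0.128 0.082]
rim [0.443 0.162 0.084] [0.443 0.163 0.079]
lidin [0.563 0.188 0.211]
lid2 [0.614 0.166 0.168]
lid3 [0.489 0.21  0.239]
corn [0.674 0.195 0.299]
corn2 [ 0.465  0.325 -0.   ]
flap [0.559 0.221 0.323]
flaptip [0.542 0.225 0.337]
bottle [ 0.591 -0.192  0.187]
can [ 0.689 -0.044  0.061]
brk [ 0.378 -0.136  0.039]
spoolc [0.539 0.086 0.071]
hole [0.527 0.043 0.069]
pinkL [0.57  0.47  0.065]
red [0.244 0.293 0.069]
plane [0.557 0.189 0.207] [ 0.175  0.94  -0.292] 0.0005234955574546585
bottle 690 [ 0.419 -0.219  0.1  ] [0.62  0.033 0.947] [ 0.583 -0.182  0.158]
can 330 [ 0.634 -0.061  0.04 ] [0.705 0.    0.087] [ 0.676 -0.036  0.063]
brk 122 [ 0.348 -0.156  0.02 ] [0.419 0.033 0.947] [ 0.393 -0.122  0.116]
(237, 155) [0.667 0.203 0.303]
(322, 240) [0.44  0.176 0.1  ]
(262, 168) [0.564 0.226 0.33 ]
(250, 163) [0.619 0.21  0.306]
(272, 210) [0.659 0.125 0.035]
(320, 255) [0.459 0.163 0.003]
(377, 203) [ 0.4   -0.053  0.058]
```

View pics/crop1.png

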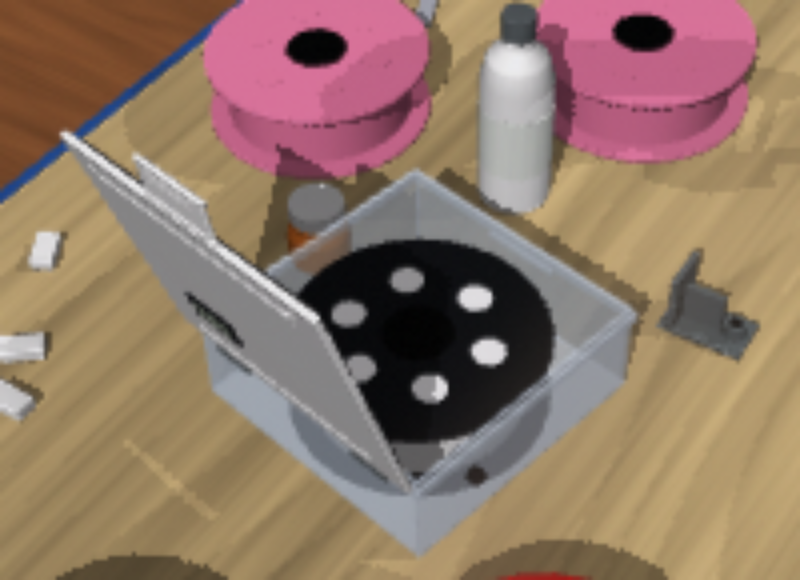

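The crop confirms the clear tub with the black spool and the white lid leaning back at about 1.87 rad, with its flap sticking straight out. Box centre is about (.532, .034) with yaw about -.17. First I'll rise, align the yaw with the box and close the fingers.

```bash
cat >> h.py <<'E'
C=np.array([.532,.034]);A=np.array([[.9856,-.169],[.169,.9856]])
def bx(p): p=np.asarray(p); return np.r_[A@(p[:2]-C),p[2]]
def st():
    from rig import ctrl
    from scipy.spatial.transform import Rotation as Ro
    s=ctrl.observe();R=Ro.from_rotvec(s["ee_rot"]).as_matrix()
    print("t",round(s["time_s"],2),"box-frame tip",(bx(s["tool_pos"])-[0,0,.011]).round(4),"toolx yaw",np.degrees(np.arctan2(R[1,0],R[0,0])).round(1),"F",s["wrist_force"].round(1),"w",round(s["gripper_width"],2),"q",s["joint_positions"].round(2))
    return s
E
python3 -m handwheel '[0,0,-0.33,0.07,-1, 0,0,-0.33,0.07,-1, 0,0,-0.33,0.07,-1, 0,0,-0.33,0.06,-1, 0.3,-0.15,0,0,-1, 0.3,-0.15,0,0,-1, 0.3,-0.15,0,0,-1, 0.3,-0.15,0,0,-1]' 20
python3 - <<'E'
from h import *; st()
from rig import ctrl
i=ctrl.camera_info("wrist"); print("wristcam",bx(-i["R"].T@i["t"]))
E
```

```text
time_s: 0.77
tool_pos: [0.3135, -0.557, 0.392]
ee_rot: [-3.13, 0.265, -0.0]
wrist_force: [0.2, -0.4, 0.0]
gripper_width: 0.431
grasp_force: 0.0
t 0.77 box-frame tip [-0.1155 -0.6194  0.381 ] toolx yaw -9.7 F [ 0.2 -0.4  0. ] w 0.43 q [ 0.97  0.36  0.02  1.31 -0.01  1.47 -0.75]
wristcam [-0.03173562 -0.61966655  0.5421357 ]
```

```bash

python3 -m handwheel '[0.1,-0.33,0,0,-1, 0.1,-0.33,0,0,-1, 0.1,-0.33,0,0,-1, 0.08,-0.33,0,0,-1, 0,-0.33,0,0,-1, 0,-0.33,0,0,-1, 0,-0.33,0,0,-1, 0,-0.33,0,0,-1]' >/dev/null
python3 -m handwheel '[0,-0.33,0,0,-1, 0,-0.33,0,0,-1, 0,-0.33,0,0,-1, 0,-0.33,0,0,-1, 0,-0.33,0,0,-1, 0,-0.33,0,0,-1, 0,-0.33,0,0,-1, 0,-0.33,0,0,-1]' 
python3 - <<'E'
from h import *; st()
E
```

```text
time_s: 2.1
tool_pos: [0.4629, 0.061, 0.392]
ee_rot: [3.13, -0.264, 0.0]
wrist_force: [0.7, 0.1, 0.7]
gripper_width: 0.005
grasp_force: 0.0
t 2.1 box-frame tip [-0.0727  0.015   0.381 ] toolx yaw -9.7 F [0.7 0.1 0.7] w 0.01 q [ 0.25  0.07 -0.51  1.68  0.03  1.4  -2.  ]
```

```bash

python3 -m handwheel '[0,-0.32,0,0,-1, 0,-0.32,0,0,-1, 0,-0.32,0,0,-1, 0,-0.32,0,0,-1, 0,-0.32,0,0,-1, 0,-0.3,0,0,-1, 0,0,0,0,-1]'
python3 - <<'E'
from h import *; st()
E
```

```text
time_s: 2.68
tool_pos: [0.4997, 0.291, 0.3906]
ee_rot: [-3.128, 0.251, 0.006]
wrist_force: [-1.0, -0.5, -1.3]
gripper_width: 0.004
grasp_force: 0.0
t 2.68 box-frame tip [-0.0753  0.2479  0.3796] toolx yaw -9.2 F [-1.  -0.5 -1.3] w 0.0 q [-0.12  0.31 -0.65  1.43  0.18  1.46 -2.5 ]
```

```bash

python3 -m handwheel '[0,0,0.25,0,-1, 0,0,0.25,0,-1, 0,0,0.25,0,-1, 0,0,0.23,0,-1, 0,0,0,0,-1]'
python3 - <<'E'
from h import *; st()
from rig import ctrl; import cv2
p,d=ctrl.camera("side");cv2.imwrite("pics/s1.png",cv2.resize(p[90:290,170:450,::-1],None,fx=2.5,fy=2.5))
E
```

```text
time_s: 3.1
tool_pos: [0.4993, 0.2816, 0.2688]
ee_rot: [3.125, -0.264, -0.012]
wrist_force: [-1.2, 0.1, 0.5]
gripper_width: 0.011
grasp_force: 0.0
t 3.1 box-frame tip [-0.0741  0.2385  0.2578] toolx yaw -9.7 F [-1.2  0.1  0.5] w 0.01 q [-0.11  0.37 -0.64  1.64  0.23  1.22 -2.54]
```

View pics/s1.png

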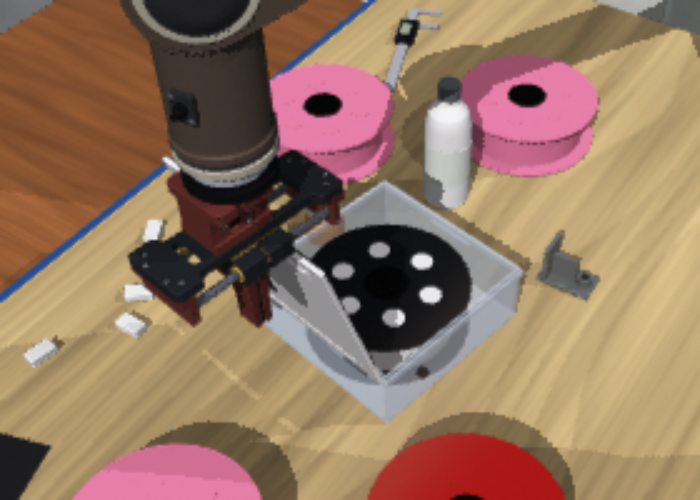

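The closed fingers at (250,300) stand behind the lid, clear of the flap. Now I'll push the lid past upright.

```bash

python3 -m handwheel '[-0.04,0.1,-0.05,0,-1, -0.04,0.1,-0.05,0,-1, 0,0.15,0,0,-1, 0,0.15,0,0,-1, 0,0.15,0,0,-1, 0,0.15,0,0,-1, 0,0.15,0,0,-1, 0,0.15,0,0,-1]'
python3 - <<'E'
from h import *; st()
E
```

```text
time_s: 3.82
tool_pos: [0.4704, 0.1557, 0.289]
ee_rot: [-3.129, 0.263, -0.005]
wrist_force: [1.0, 1.4, -0.6]
gripper_width: 0.004
grasp_force: 0.6
t 3.82 box-frame tip [-0.0812  0.1095  0.278 ] toolx yaw -9.6 F [ 1.   1.4 -0.6] w 0.0 q [ 0.12  0.19 -0.62  1.8   0.12  1.19 -2.27]
```

```bash

python3 -m handwheel '[0,0.19,0.04,0,-1, 0,0.19,0.04,0,-1, 0,0.15,0.07,0,-1, 0,0.15,0.07,0,-1, 0,0.13,0.095,0,-1, 0,0.13,0.095,0,-1]'
python3 - <<'E'
from h import *; st()
from rig import ctrl; import cv2
p,d=ctrl.camera("side");cv2.imwrite("pics/s2.png",cv2.resize(p[90:290,170:450,::-1],None,fx=2.5,fy=2.5))
E
```

```text
time_s: 4.32
tool_pos: [0.4521, 0.0438, 0.2394]
ee_rot: [-3.13, 0.264, -0.006]
wrist_force: [0.0, 0.2, 0.8]
gripper_width: 0.005
grasp_force: 0.3
t 4.32 box-frame tip [-0.0804 -0.0038  0.2284] toolx yaw -9.6 F [0.  0.2 0.8] w 0.01 q [ 0.3   0.15 -0.55  1.96  0.09  1.05 -2.03]
```

View pics/s2.png

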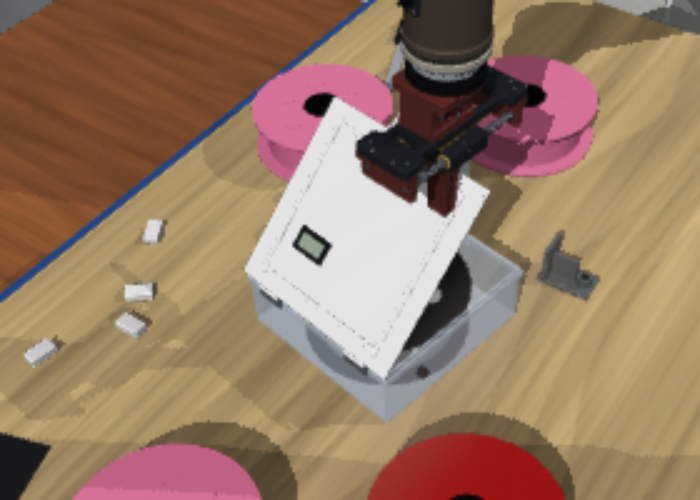

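The lid is past upright at roughly 0.8 rad, with the fingertip at (440,210) on its outer face. I'll keep following the arc down.

```bash

python3 -m handwheel '[0,0.11,0.12,0,-1, 0,0.11,0.12,0,-1, 0,0.085,0.14,0,-1, 0,0.085,0.14,0,-1, 0,0.05,0.15,0,-1, 0,0.05,0.15,0,-1, 0,0.02,0.1,0,-1, 0,0.02,0.1,0,-1]'
python3 - <<'E'
from h import *; st()
E
```

```text
time_s: 5.03
tool_pos: [0.4419, -0.0183, 0.1159]
ee_rot: [-3.13, 0.265, -0.004]
wrist_force: [0.3, 0.0, 0.6]
gripper_width: 0.005
grasp_force: 0.1
t 5.03 box-frame tip [-0.08   -0.0668  0.1049] toolx yaw -9.7 F [0.3 0.  0.6] w 0.0 q [ 0.34  0.3  -0.48  2.12  0.2   0.76 -2.  ]
```

Only about 15 mm of travel remains, so I'll press slowly until there is contact force.

```bash

python3 -m handwheel '[0,0,0.06,0,-1, 0,0,0.05,0,-1, 0,0,0.03,0,-1, 0,0,0,0,-1]'
python3 - <<'E'
from h import *; st()
E
```

```text
time_s: 5.37
tool_pos: [0.4416, -0.0181, 0.1009]
ee_rot: [3.129, -0.264, 0.003]
wrist_force: [-10.0, -1.1, 28.0]
gripper_width: 0.005
grasp_force: 14.0
t 5.37 box-frame tip [-0.0803 -0.0666  0.0899] toolx yaw -9.6 F [-10.   -1.1  28. ] w 0.01 q [ 0.33  0.32 -0.47  2.14  0.22  0.72 -2.02]
```

The force is 28 N with the tip at z = .090, which is exactly where a shut lid should be. I'll back off and measure the lid and flap.

```bash

python3 -m handwheel '[0,0,-0.1,0,-1, 0,0,-0.3,0,-1, 0,0,-0.3,0,-1, 0,-0.3,-0.3,0,-1, 0,-0.3,0,0,-1, 0,-0.3,0,0,-1, 0,-0.3,0,0,-1, 0,0,0,0,-1]'
python3 - <<'E'
from h import *; st()
from rig import ctrl; import cv2
for n in ["side","top"]:
    p,d=ctrl.camera(n);np.savez(n+"3.npz",p=p,d=d,**ctrl.camera_info(n))
f=ld("side3");P=pts(f);B=(P.reshape(-1,3)[:,:2]-C)@A.T;z=P[...,2].ravel();ok=f["d"].ravel()>0
for y in np.arange(-.165,.12,.0075 if 0 else .015):
    m=ok&(abs(B[:,0]+.09)<.02)&(abs(B[:,1]-y)<.005)&(z>.03)&(z<.15); k=ok&(abs(B[:,0])<.025)&(abs(B[:,1]-y)<.005)&(z>.03)&(z<.15)
    print(round(y,3),m.sum(),np.median(z[m]).round(4) if m.any() else'',"mid",k.sum(),np.median(z[k]).round(4) if k.any() else'')
a=cv2.resize(f["p"][90:290,170:450,::-1],None,fx=2,fy=2);b=cv2.resize(ld("top3")["p"][90:290,170:450,::-1],None,fx=2,fy=2)
cv2.imwrite("pics/s3.png",a);cv2.imwrite("pics/t3.png",b)
E
```

```text
time_s: 6.03
tool_pos: [0.4642, 0.125, 0.2135]
ee_rot: [-3.127, 0.251, -0.005]
wrist_force: [0.9, 0.3, 0.2]
gripper_width: 0.006
grasp_force: 0.0
t 6.03 box-frame tip [-0.0822  0.0783  0.2025] toolx yaw -9.2 F [0.9 0.3 0.2] w 0.01 q [ 0.16  0.24 -0.6   1.93  0.16  1.01 -2.24]
-0.165 0  mid 0 
-0.15 0  mid 5 0.082
-0.135 0  mid 31 0.0859
-0.12 0  mid 29 0.0881
-0.105 29 0.0902 mid 33 0.0902
-0.09 34 0.0912 mid 37 0.0914
-0.075 37 0.0908 mid 36 0.0899
-0.06 35 0.0905 mid 41 0.0904
-0.045 40 0.0906 mid 32 0.0907
-0.03 36 0.0913 mid 22 0.0902
-0.015 34 0.0907 mid 9 0.0906
-0.0 39 0.0909 mid 11 0.0911
0.015 43 0.0907 mid 40 0.0906
0.03 34 0.0911 mid 40 0.0902
0.045 47 0.0905 mid 45 0.091
0.06 44 0.0913 mid 47 0.0906
0.075 44 0.0905 mid 46 0.0907
0.09 41 0.0904 mid 46 0.091
0.105 47 0.0908 mid 48 0.0904
0.12 106 0.0736 mid 38 0.0763
```

View pics/t3.png

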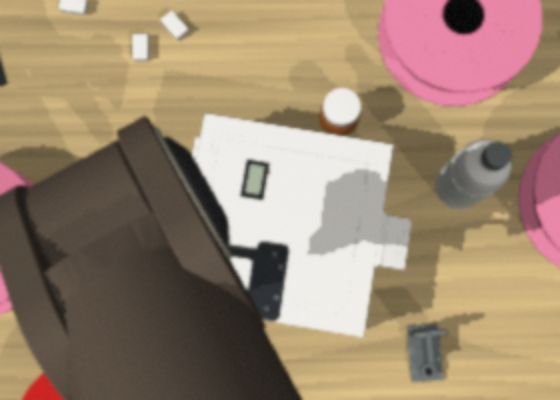

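View pics/s3.png

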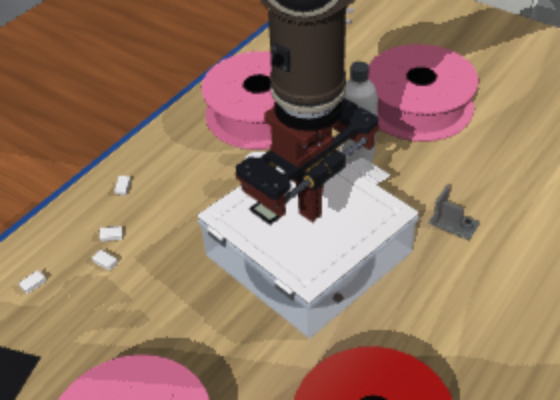

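The lid top lies at z = .0908 along its whole depth, so it is shut. The flap still sticks out at top-crop (395,240), and the neighbours haven't moved. Next I'll go over the flap tip.

```bash

python3 -m handwheel '[0.09,0.31,0,0,-1, 0.09,0.31,0,0,-1, 0.09,0.31,0,0,-1, 0.09,0.31,0,0,-1, 0.08,0.31,0,0,-1, 0.08,0.31,0,0,-1, 0,0,0,0,-1]' >/dev/null
python3 -m handwheel '[0,0,0.28,0,-1, 0,0,0.28,0,-1, 0,0,0.24,0,-1, 0,0,0,0,-1]'
python3 - <<'E'
from h import *; st()
E
```

```text
time_s: 7.05
tool_pos: [0.4837, -0.1143, 0.1113]
ee_rot: [-3.13, 0.267, 0.012]
wrist_force: [-1.5, 0.6, 0.4]
gripper_width: 0.007
grasp_force: 0.0
t 7.05 box-frame tip [-0.0225 -0.1543  0.1003] toolx yaw -9.8 F [-1.5  0.6  0.4] w 0.01 q [ 0.48  0.39 -0.42  2.    0.21  0.81 -1.81]
```

```bash

python3 -m handwheel '[0.02,-0.07,0,0,-1, 0,0,0.08,0,-1, 0,0,0.08,0,-1, 0,0,0.08,0,-1, 0,0,0.08,0,-1, 0,0,0.06,0,-1, 0,0,0,0,-1]'
python3 - <<'E'
from h import *; st()
E
```

```text
time_s: 7.63
tool_pos: [0.4902, -0.1057, 0.0683]
ee_rot: [-3.13, 0.264, 0.004]
wrist_force: [-0.4, -0.7, -0.7]
gripper_width: 0.001
grasp_force: 0.3
t 7.63 box-frame tip [-0.0176 -0.1447  0.0573] toolx yaw -9.6 F [-0.4 -0.7 -0.7] w 0.0 q [ 0.43  0.46 -0.4   2.03  0.26  0.71 -1.87]
```

```bash

python3 -m handwheel '[0,-0.03,0,0,-1, 0,-0.03,0,0,-1, 0,-0.02,0,0,-1, 0,0,0,0,-1]'
python3 - <<'E'
from h import *; st()
E
```

```text
time_s: 7.97
tool_pos: [0.4931, -0.0954, 0.0702]
ee_rot: [-3.131, 0.263, -0.001]
wrist_force: [-1.1, 0.0, -0.7]
gripper_width: 0.006
grasp_force: 0.2
t 7.97 box-frame tip [-0.0165 -0.1342  0.0592] toolx yaw -9.6 F [-1.1  0.  -0.7] w 0.01 q [ 0.42  0.45 -0.4   2.03  0.26  0.71 -1.89]
```

```bash

python3 -m handwheel '[0,-0.02,0.01,0,-1, 0,-0.015,0,0,-1, 0,0,0,0,-1]'
python3 - <<'E'
from h import *; st()
E
```

```text
time_s: 8.22
tool_pos: [0.4939, -0.0915, 0.0688]
ee_rot: [-3.13, 0.263, -0.001]
wrist_force: [0.9, -0.6, 0.7]
gripper_width: 0.005
grasp_force: 0.2
t 8.22 box-frame tip [-0.0164 -0.1301  0.0578] toolx yaw -9.6 F [ 0.9 -0.6  0.7] w 0.01 q [ 0.41  0.45 -0.4   2.03  0.27  0.71 -1.9 ]
```

```bash

python3 -m handwheel '[0,-0.015,0,0,-1, 0,0,0,0,-1]'
python3 -m handwheel '[0,-0.015,0,0,-1, 0,0,0,0,-1]'
python3 - <<'E'
from h import *; st()
E
```

```text
time_s: 8.38
tool_pos: [0.4939, -0.0906, 0.0687]
ee_rot: [3.13, -0.265, 0.0]
wrist_force: [0.7, -2.6, -0.3]
gripper_width: 0.008
grasp_force: 1.4
time_s: 8.55
tool_pos: [0.4939, -0.09, 0.0687]
ee_rot: [3.128, -0.266, -0.001]
wrist_force: [-0.5, -6.9, 0.7]
gripper_width: 0.007
grasp_force: 3.5
t 8.55 box-frame tip [-0.0166 -0.1287  0.0577] toolx yaw -9.7 F [-0.5 -6.9  0.7] w 0.01 q [ 0.4   0.45 -0.4   2.03  0.27  0.71 -1.91]
```

The force is 6.9 N and the finger has stopped against something rigid, so the flap should be flat. I'll withdraw outward, then up, and check.

```bash

python3 -m handwheel '[-0.02,0.1,0,0,-1, -0.02,0.12,0,0,-1, 0,0,-0.3,0,-1, 0,0,-0.33,0,-1, 0,0,-0.33,0,-1, 0,0,-0.33,0,-1, 0,0,-0.33,0,-1, 0,0,-0.33,0,-1]' >/dev/null
python3 -m handwheel '[-0.2,0.25,0,0,-1, -0.2,0.25,0,0,-1, -0.1,0.33,0,0,-1, 0,0.33,0,0,-1, 0,0.33,0,0,-1, 0,0.33,0,0,-1, 0,0.33,0,0,-1, 0,0,0,0,-1]'
python3 - <<'E'
from h import *; st()
from rig import ctrl; import cv2
for n in ["side","top"]:
    p,d=ctrl.camera(n);np.savez(n+"4.npz",p=p,d=d,**ctrl.camera_info(n))
f=ld("top4");P=pts(f);B=(P.reshape(-1,3)[:,:2]-C)@A.T;z=P[...,2].ravel();ok=f["d"].ravel()>0
for y in np.arange(-.165,.12,.005)[:14].tolist()+[-.05,0,.05,.1]:
    k=ok&(abs(B[:,0])<.022)&(abs(B[:,1]-y)<.003)
    print(round(y,3),np.median(z[k]).round(4) if k.any() else'',end="; ")
def blob(lab,x0,x1,y0,y1,a,b):
    s=P[y0:y1,x0:x1].reshape(-1,3);s=s[(s[:,2]>a)&(s[:,2]<b)];print(lab,s.mean(0).round(3));
    s=pts(ld("top0"))[y0:y1,x0:x1].reshape(-1,3);s=s[(s[:,2]>a)&(s[:,2]<b)];print("  was",s.mean(0).round(3))
blob("bottle",375,428,150,200,.1,.3);blob("can",325,355,128,160,.04,.07);blob("brk",365,400,245,285,.02,.07)
a=cv2.resize(ld("side4")["p"][100:280,200:440,::-1],None,fx=1.6,fy=1.6);b=cv2.resize(f["p"][100:280,200:440,::-1],None,fx=1.6,fy=1.6)
cv2.imwrite("pics/s4.png",np.hstack([a,b]))
E
```

```text
time_s: 9.88
tool_pos: [0.379, -0.3654, 0.302]
ee_rot: [3.127, -0.278, -0.002]
wrist_force: [-1.1, -0.7, -0.9]
gripper_width: 0.007
grasp_force: 0.0
t 9.88 box-frame tip [-0.0833 -0.4195  0.291 ] toolx yaw -10.2 F [-1.1 -0.7 -0.9] w 0.01 q [ 0.88  0.2  -0.25  1.73  0.05  1.22 -1.13]
-0.165 0.0007; -0.16 0.0013; -0.155 0.0008; -0.15 0.0009; -0.145 0.0005; -0.14 0.0009; -0.135 0.0008; -0.13 0.0012; -0.125 0.0031; -0.12 0.0888; -0.115 0.0895; -0.11 0.091; -0.105 0.0908; -0.1 0.0912; -0.05 0.0907; 0 0.0909; 0.05 0.091; 0.1 0.0917; bottle [ 0.584 -0.184  0.151]
  was [ 0.584 -0.184  0.151]
can [ 0.682 -0.038  0.06 ]
  was [ 0.681 -0.038  0.06 ]
brk [ 0.391 -0.136  0.043]
  was [ 0.39  -0.136  0.042]
```

View pics/s4.png

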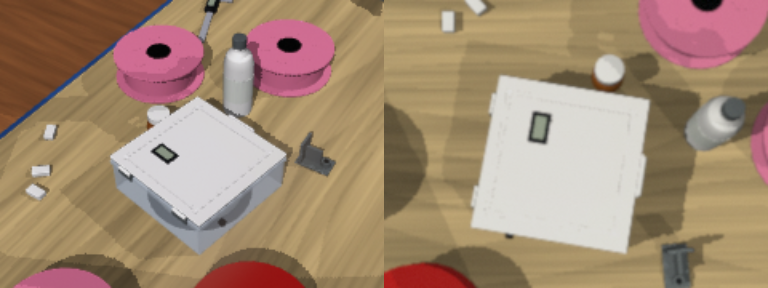

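```bash
python3 -c "
from rig import ctrl
print(ctrl.close_job())"
```

```text
the job is handed in; nothing more can be done
None
```

I closed the lid fully, then pushed the latch flap flat against the box, and handed the job in with the arm clear; the bystanders stayed within about 1 mm, but I got no verdict back on the judging.

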